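# Square up and gauge a stack of aluminium plates

### The arm

A 6-joint arm with a two-finger parallel gripper is mounted at the origin on the work surface. World frame = base frame: x ahead of the robot, y to its left, z up, the work surface at z = 0. Lengths are in m, angles in rad, forces in N, time in s.
With the tool pointing down it reaches from about 0.375 to 0.9 m from the base axis. Payload 3.1 kg.
Tool frame: the origin (TCP) lies between the finger pads; the fingertips stand robot.tip_extent ahead of it and the grasp point (between the pads) lies 3 mm ahead of it (robot.tip_extent is the distance from the TCP to the fingertips, in m); z points along the fingers, x is the direction in which the jaws open and shut, and the axes are right-handed (so a half turn about z gives the same grasp; the last joint's range is limited). The gripper opens to 87 mm and grips with 3 to 60 N. Pads are 19 mm wide; open, the fingers measure 117 mm over their backs; the gripper's body (75 mm by 190 mm) begins 51 mm behind the grasp point.
Start: joints at [-1.298, 0.527, 1.433, -0, 1.181, -0.178], TCP at [0.273, -0.562, 0.245] pointing down, gripper open.
Joint ranges: [-3.08, 3.08], [-0.75, 2.2], [0.22, 2.44], [-1.43, 4.57], [0, 2.65], [-2.85, 2.85]. Speed limits (rad/s): [2.79, 2.79, 3.14, 3.14, 3.14, 3.14].

### API

Orientations are given as a unit quaternion [x, y, z, w].
In Python, from rig import robot, cams gives the robot as it stands.
- The arm moves only by the tool carry_out, never from a script. Its argument "steps" is a list of rows, each a list of 3 entries, a list of its own where there are three numbers: the shift along the world's x, y, z in cm, then the turn about the world's z in degrees, then the closure, from 0 (fully open) to 1 (shut). In form: [[[dx, dy, dz], spin, fingers], ...]. A call has 1 to 10 rows; each row shifts and turns the pose as measured when the row begins; what a row does not reach is not made up. A row lasts 1/10 s, in which the tool goes at most 50 mm and 8.59 degrees, less where a joint would pass 70% of its speed; a pose out of reach is approached as far as the arm can. A call with a gripper value outside its range is refused whole. The fingers move at their own pace and stop on an object; "squeeze" is the grip in N (left out, the last holds). Time passes only in rows, so rows that do not move let the fingers close. It gives the time, the measured TCP pose, the force and the opening at its end, in the units of the state.
- robot.get_obs(): the state, without advancing time (a new reading comes with each control period).
- cams.camera(name): name is "scene" or "side" or "wrist"; returns a dict with "pixels" (400x640x3 uint8, red, green, blue), "fx", "fy", "cx", "cy" (pixels), "eye" and "rotation" of the camera in the world. Camera axes: x right, y up, looking along -z (the intrinsics and any distortion apply to the point x, -y, -z); pixel columns grow to the right and rows downward; lengths in m; the calibration is good to about 2 mm. A picture is of the moment at which its call begins. There is no depth.
- robot.hand_in(): hands the job in, once; it reports no verdict.
The state is a dict: "time": time; "q": joint angles; "joint_velocities": joint speeds; "joint_torque": joint torques, N m; "position": TCP position; "tool_rot": TCP orientation; "ft_force": force on the tool from outside, world axes, zero at the start; "moment": the same for the moment, N m; "grip_width": finger opening in m.
Only numpy, scipy, OpenCV 4.12 (cv2) and the standard library are available. Lean on these libraries where they do the work, as an engineer would, in place of code of your own. Each camera call takes 0.05 s, during which the arm holds its last target. There are 200 camera calls.

### The job

Tap the untidy stack of aluminium plates into the corner of the squaring tray until all their edges are in line and flush against both fences. Then draw the sprung slide gauge on the fence out until its tongue is level with the free end of the stack (the black line), hold it there for a second, and let it run fully back. Finally set the steel weight flat on the middle of the stack, keeping the stack square, and leave the carton, tape roll and jar where they are.

Things in the scene. Friction and masses are not known exactly. Their poses are not given: they have to be found in the camera images.
- tray: fixed squaring tray: an L of wooden fences, 52 mm high. Origin: their inner corner, at table level; z up. Side fence: inner face at x=0, 24 mm thick, y -150 to +95 mm. End fence: inner face at y=0, 12 mm thick, x 0 to 80 mm. The plates belong at x>0, y<0
- bed (a point): point on the top of the tray's 12 mm thick plywood bed, under the middle of a squared stack (tray x=45, y=-60, z=12 mm). The bed covers tray x 0 to 115, y -150 to 0 mm, but for two notches open down to the table, where fingers reach below the plates' edges: x over 78 mm at y -95 to -25, and y below -108 mm at x 18 to 72
- mark (a point): middle of a black line across the top of the side fence (tray x=-12, y=-120, z=52 mm): it marks where a squared stack ends
- gauge (a joint): sprung slide gauge on top of the side fence: distance in m of its tongue from the end fence's inner face, along the tray's -y. 0 is home, where its spring holds it; 0.120 is the black line and the free end of the squared stack; 0.160 the stop. Holding it out takes 2 N at 0 and 7 N at 0.12; let go, it runs back by itself within about a second
- gauge_tip (a point): tip of the gauge's 4 mm wide tongue, 9 mm over the plates. The tongue is part of an upright steel tab whose middle is 21 mm from here along the tray's -x: 24 mm (x) by 10 mm (y), from 54 to 90 mm above the table. With the gauge home, 57 mm are free behind the tab (tray y +5 to +62) for a finger to hook it, up to the grey spring housing (86 mm high)
- plate1: the bottom of five bare aluminium plates that lie in an untidy stack on the tray's bed: 90 (its x) x 120 (its y) x 6 mm, about 175 g. Origin: centre of its underside, at 12 mm above the table. Squared, its origin is at x=45, y=-60 mm of the tray and its axes are parallel to the tray's
- plate2: the second of five bare aluminium plates that lie in an untidy stack on the tray's bed: 90 (its x) x 120 (its y) x 6 mm, about 175 g. Origin: centre of its underside, at 18 mm above the table. Squared, its origin is at x=45, y=-60 mm of the tray and its axes are parallel to the tray's
- plate3: the third of five bare aluminium plates that lie in an untidy stack on the tray's bed: 90 (its x) x 120 (its y) x 6 mm, about 175 g. Origin: centre of its underside, at 24 mm above the table. Squared, its origin is at x=45, y=-60 mm of the tray and its axes are parallel to the tray's
- plate4: the fourth of five bare aluminium plates that lie in an untidy stack on the tray's bed: 90 (its x) x 120 (its y) x 6 mm, about 175 g. Origin: centre of its underside, at 30 mm above the table. Squared, its origin is at x=45, y=-60 mm of the tray and its axes are parallel to the tray's
- plate5: the top of five bare aluminium plates that lie in an untidy stack on the tray's bed: 90 (its x) x 120 (its y) x 6 mm, about 175 g. Origin: centre of its underside, at 36 mm above the table. Squared, its origin is at x=45, y=-60 mm of the tray and its axes are parallel to the tray's
- weight: loose dark steel weight, about 0.6 kg: slab 50 (x) x 70 (y) x 18 mm with an upright bar handle on top, 14 (x) x 50 (y) mm, from 18 to 47 mm above its underside. Origin: centre of its underside. It stands on the table, to the left or the right of the tray
- carton: bystander: closed cardboard carton 80 x 60 x 50 mm, on the other side of the tray from the weight; origin at the centre of its underside
- tape_roll: bystander: roll of clear tape, 96 mm across, 48 mm high, beyond the tray; origin at the centre of its underside
- jar: bystander: jar, 56 mm across, 70 mm high, beyond the tray; origin at the centre of its underside

How it is judged:
By the outcome, as a careful person would: the job done as asked, in the order asked, and still so for the second after the job is handed in, with the robot touching nothing.
It also fails if it takes over 72 s, if anything falls off the work surface, if the arm or the gripper's body presses on something with over 40 N, if the wrist force passes 120 N, or if a joint passes its speed limit or range.

## Working session

There is one attempt and no reset: what is moved stays moved. The work goes in short steps, Python scripts to look and compute and a tool call to move; the robot and the scene stay as the last step left them, time stands still between calls to the robot, and variables do not carry over. Pictures are saved under pics/ and viewed, about 8 in all and at most 12, crops included, and the job is handed in when it is done.

Besides the shell and the picture viewer there is one more tool, called after "Request:" as a command line: name --argument value ..., lists and objects as JSON in quotes. carry_out: Moves the arm, as the interface text tells. Its arguments: {"type":"object","properties":{"steps":{"type":"array"},"squeeze":{"type":"number"}},"required":["steps"]}

```bash
ls; mkdir -p pics; python3 - <<'E'
from rig import robot, cams
import cv2
print(robot.tip_extent, robot.get_obs())
for n in ("scene","side"):
    c=cams.camera(n); cv2.imwrite(f"pics/{n}0.png",c["pixels"][:,:,::-1])
    print(n,{k:v for k,v in c.items() if k!="pixels"})
E
```

```text
pics
0.022 {'time': 0.0, 'q': array([-1.29748712e+00,  5.28469742e-01,  1.43384969e+00,  2.41991787e-05,
        1.18138817e+00, -1.78499121e-01]), 'joint_velocities': array([ 6.93283869e-05,  3.11711962e-04, -1.06088429e-03, -6.03182698e-04,
        1.30344783e-03,  2.61776581e-04]), 'joint_torque': array([ 5.76810926e-04, -4.40036988e+01, -1.76594192e+01,  6.33442216e-02,
        5.81593509e-02, -1.61829857e-04]), 'position': array([ 0.27272368, -0.5616295 ,  0.24358611]), 'tool_rot': array([ 8.47520866e-01, -5.30761023e-01, -7.74813129e-04, -7.19751368e-04]), 'ft_force': array([-0.20891959,  0.49590538,  0.60145066]), 'moment': array([ 0.04391487,  0.04633261, -0.1072442 ]), 'grip_width': 0.0869058122380476}
scene {'fx': 436.79648597156705, 'fy': 436.79648597156705, 'cx': 318.64106693852597, 'cy': 201.89178456076934, 'eye': array([ 1.33788367, -0.02415266,  0.86182157]), 'rotation': array([0.26585454, 0.25793   , 0.64434639, 0.66903752])}
side {'fx': 421.8320852727952, 'fy': 421.8320852727952, 'cx': 318.8718296930756, 'cy': 206.71205457960977, 'eye': array([0.57500683, 0.74523845, 0.91179517]), 'rotation': array([-0.0059502 ,  0.35499567,  0.93479377, -0.01016264])}
```

View pics/scene0.png

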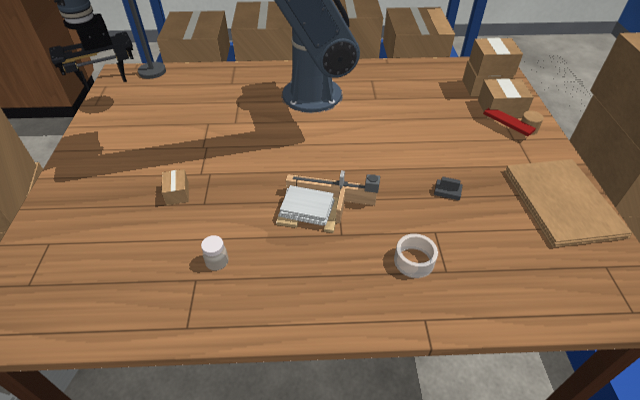

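View pics/side0.png

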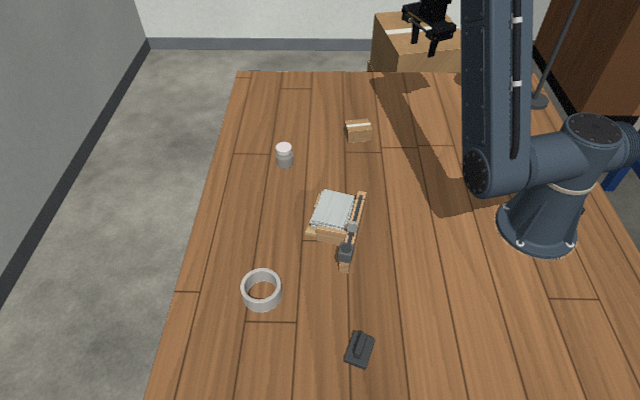

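```bash
cat > h.py <<'E'
from rig import robot, cams
import cv2, numpy as np
from scipy.spatial.transform import Rotation as R
def cal(n):
    c=cams.camera(n); return c
def ray(c,uv,z):
    d=R.from_quat(c["rotation"]).apply([(uv[0]-c["cx"])/c["fx"],-(uv[1]-c["cy"])/c["fy"],-1])
    return c["eye"]+d*(z-c["eye"][2])/d[2]
def proj(c,P):
    p=R.from_quat(c["rotation"]).inv().apply(np.asarray(P,float)-c["eye"])
    p=np.atleast_2d(p); return np.c_[c["cx"]+c["fx"]*p[:,0]/-p[:,2], c["cy"]-c["fy"]*p[:,1]/-p[:,2]]
def crop(c,box,s,name):
    x0,y0,x1,y1=box
    cv2.imwrite("pics/"+name,cv2.resize(c["pixels"][y0:y1,x0:x1,::-1],None,fx=s,fy=s,interpolation=cv2.INTER_CUBIC))
E
python3 - <<'E'
from h import *
a=cal("scene"); b=cal("side")
for n,c,bx in(("a",a,(265,165,390,240)),("b",b,(295,180,375,275))):
    crop(c,bx,6,f"crop_{n}.png")
ia=cv2.imread("pics/crop_a.png"); 
# combine weight crops etc
print(ray(a,(448,188),.02),ray(b,(359,350),.02), ray(a,(308,203),.04), ray(b,(332,210),.04))
E
```

```text
[0.5014269  0.35848201 0.02      ] [0.50010828 0.36810508 0.02      ] [ 0.56181063 -0.02536876  0.04      ] [ 0.56008858 -0.01692903  0.04      ]
```

View pics/crop_a.png

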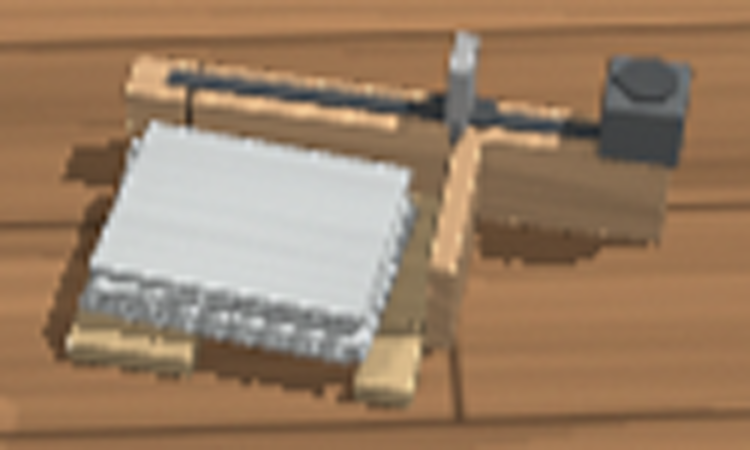

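View pics/crop_b.png

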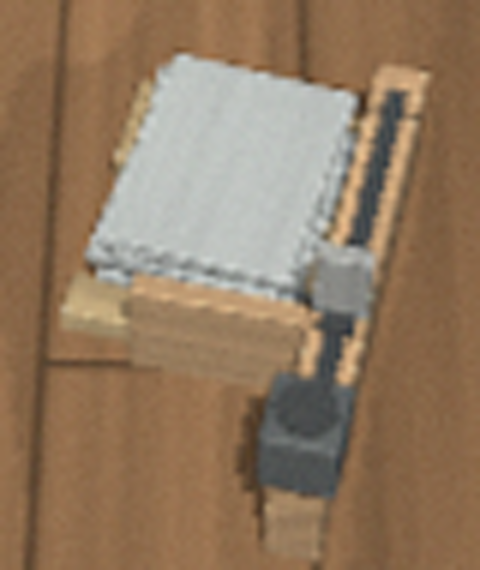

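```bash
cat > fit.py <<'E'
from h import *
from scipy.optimize import least_squares
a=cal("scene"); b=cal("side")
A=[((-24,-150,52),(137,57)),((0,-150,52),(127,92)),((80,0,52),(430,265)),((80,12,52),(458,275)),((115,0,12),(415,385)),((115,-150,12),(68,348)),((0,95,0),(660,243))]
B=[((-24,-150,52),(430,72)),((0,-150,52),(377,65)),((80,0,52),(132,278)),((115,0,12),(62,322)),((-24,95,0),(318,560)),((0,95,0),(265,550))]
def tr(p,P): 
    return R.from_euler("z",p[2]).apply(np.asarray(P,float)/1000)+[p[0],p[1],0]
def f(p):
    da=p[3:5]
    r=[proj(a,tr(p,[P for P,_ in A]))-(np.array([u for _,u in A])/6+[265,165]), proj(b,tr(p,[P for P,_ in B]))-(np.array([u for _,u in B])/6+[295,180])]
    return np.vstack(r).ravel()
s=least_squares(f,[.53,.05,0],loss="soft_l1")
print(s.x,np.degrees(s.x[2])); print(f(s.x).reshape(-1,2).round(1))
np.save("tray.npy",s.x)
for n,c,bx in(("wa",a,(420,165,475,210)),("wb",b,(335,320,385,375))):
    crop(c,bx,6,n+".png")
x=[cv2.imread(f"pics/{n}.png") for n in("wa","wb")]
h=max(i.shape[0] for i in x)
cv2.imwrite("pics/w.png",np.hstack([cv2.copyMakeBorder(i,0,h-i.shape[0],0,0,0) for i in x]))
E
python3 fit.py
```

```text
[ 0.52018368  0.06391892 -0.21816263] -12.49979818422133
[[ 0.2 -0.1]
 [-0.1  0.1]
 [ 0.2  0.3]
 [ 0.2 -0.7]
 [ 0.1  1. ]
 [ 0.2 -0.8]
 [ 0.6  0.1]
 [-0.5 -0.5]
 [-0.  -0.7]
 [ 0.5 -1.3]
 [-0.3 -1.7]
 [ 0.4  0.5]
 [-0.   0.2]]
```

View pics/w.png

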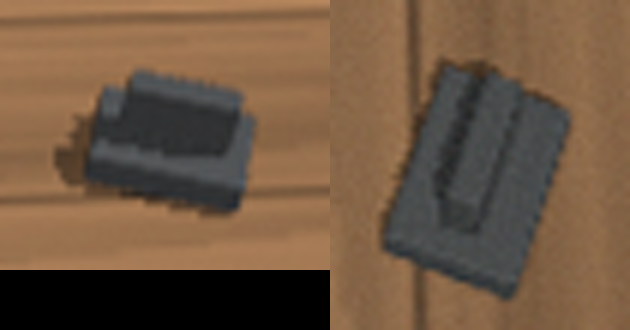

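```bash
cat > fitw.py <<'E'
from h import *
from scipy.optimize import least_squares
a=cal("scene"); b=cal("side")
A=[((25,-35,18),(92,148)),((25,35,18),(242,180)),((-25,35,18),(255,118)),((-25,-35,18),(102,88)),((-7,-25,47),(140,70)),((-7,25,47),(243,95)),((25,-35,0),(88,180)),((25,35,0),(235,212))]
B=[((25,-35,18),(110,62)),((-25,-35,18),(240,112)),((25,35,18),(55,240)),((-25,35,18),(178,290)),((-7,-25,47),(192,85)),((-7,25,47),(148,200)),((7,25,47),(118,190))]
def tr(p,P): return R.from_euler("z",p[2]).apply(np.asarray(P,float)/1000)+[p[0],p[1],0]
def f(p):
    r=[proj(a,tr(p,[P for P,_ in A]))-(np.array([u for _,u in A])/6+[420,165]), proj(b,tr(p,[P for P,_ in B]))-(np.array([u for _,u in B])/6+[335,320])]
    return np.vstack(r).ravel()
s=least_squares(f,[.5,.36,-.2],loss="soft_l1")
print(s.x,np.degrees(s.x[2])); print(f(s.x).reshape(-1,2).round(1).tolist())
E
python3 fitw.py
python3 - <<'E'
from h import *
t=np.load("tray.npy")
for n in ((65,0,0),):pass
T=lambda P:R.from_euler("z",t[2]).apply(np.asarray(P,float)/1000)+[t[0],t[1],0]
Ti=lambda P:R.from_euler("z",-t[2]).apply(np.asarray(P)-[t[0],t[1],0])*1000
a=cal("scene");b=cal("side")
# top plate corners z=42
for u in [(152,122),(412,170),(362,325),(92,272)]: print("a",Ti(ray(a,(265+u[0]/6,165+u[1]/6),.042)).round(0))
for u in [(180,58),(358,95),(305,280),(92,245)]: print("b",Ti(ray(b,(295+u[0]/6,180+u[1]/6),.042)).round(0))
for n,P in dict(bed=(45,-60,12),xin=(130,-60,30),yin=(45,-160,30),tab=(-21,0,70)).items(): print(n,T(P).round(3))
E
```

```text
[ 0.49822162  0.36330044 -0.35570563] -20.380431402919406
[[-0.1, 1.3], [1.1, 1.7], [0.7, -0.3], [0.7, -0.7], [-0.8, -0.3], [0.8, -0.6], [-0.7, 0.6], [0.7, 1.0], [0.6, -0.1], [0.4, -0.6], [-0.6, -1.2], [1.2, -0.9], [0.3, -0.7], [0.5, 1.2], [-0.9, 0.4]]
a [   6. -137.   42.]
a [ 15. -18.  42.]
a [108. -24.  42.]
a [  99. -142.   42.]
b [  92. -139.   42.]
b [   6. -135.   42.]
b [  8. -20.  42.]
b [104. -17.  42.]
bed [ 0.551 -0.004  0.012]
xin [ 0.634 -0.023  0.03 ]
yin [ 0.529 -0.102  0.03 ]
tab [0.5   0.068 0.07 ]
```

```bash
cat > go.py <<'E'
# usage: go.py x y z(mm, fingertip height) jawdir(deg in tray frame)  -> deltas in world, cm/deg
import sys
from h import *
t=np.load("tray.npy")
T=lambda P:R.from_euler("z",t[2]).apply(np.asarray(P,float)/1000)+[t[0],t[1],0]
Ti=lambda P:R.from_euler("z",-t[2]).apply(np.asarray(P)-[t[0],t[1],0])*1000
if __name__=="__main__":
    o=robot.get_obs(); p=o["position"]; r=R.from_quat(o["tool_rot"]); x=r.apply([1,0,0])
    yaw=np.degrees(np.arctan2(x[1],x[0])-t[2])
    tip=p+r.apply([0,0,robot.tip_extent])
    print("t",o["time"],"tip tray",Ti(tip).round(1),"jaw",yaw.round(1),"F tray",R.from_euler("z",-t[2]).apply(o["ft_force"]).round(1),"w",o["grip_width"])
    v=list(map(float,sys.argv[1:]))
    if v:
        d=(T(v[:3])-tip)*100; print("delta cm",d.round(2),"spin",((v[3]-yaw+90)%180-90).round(1),"dist",np.linalg.norm(d).round(1))
E
python3 go.py 130 -60 100 90
```

```text
t 0.5 tip tray [-105.9 -664.8  222.5] jaw -51.6 F tray [-0.   0.1 -0.3] w 0.0870363213384954
delta cm [ 36.12  53.94 -12.25] spin -38.4 dist 66.1
```

Request:
carry_out --steps '[[[2.6,3.9,-0.3],-4,0.65],[[2.6,3.9,-0.3],-4,0.65],[[2.6,3.9,-0.3],-4,0.65],[[2.6,3.9,-0.3],-4,0.65],[[2.6,3.9,-0.3],-4,0.65],[[2.6,3.9,-0.3],-4,0.65],[[2.6,3.9,-0.3],-4,0.65],[[2.6,3.9,-0.3],-4,0.65],[[2.6,3.9,-0.3],-4,0.65],[[2.6,3.9,-0.3],-4,0.65]]'

```text
time: 1.5
position: [0.5377, -0.1664, 0.2159]
tool_rot: [-0.598, 0.802, -0.005, -0.003]
ft_force: [1.4, 0.1, 0.6]
grip_width: 0.0312
```

```bash
python3 go.py 130 -60 100 90
```

```text
t 1.5 tip tray [  66.9 -221.3  193.9] jaw -94.1 F tray [1.3 0.4 0.6] w 0.031194236264466636
delta cm [ 9.65 14.38 -9.39] spin 4.1 dist 19.7
```

Request:
carry_out --steps '[[[2.2,3.2,-1.0],1,0.65],[[2.2,3.2,-1.0],1,0.65],[[2.2,3.2,-2],1,0.65],[[2.2,3.2,-2],1,0.65],[[0.6,1.2,-2],0,0.65],[[0,0,0],0,0.65],[[0,0,0],0,0.65]]'

```text
time: 2.2
position: [0.6396, -0.0138, 0.1349]
tool_rot: [-0.63, 0.777, -0.008, -0.001]
ft_force: [0.3, -0.5, 0.5]
grip_width: 0.0303
```

```bash
python3 go.py 132 -60 5 90
```

```text
t 2.2 tip tray [133.6 -50.3 112.9] jaw -89.4 F tray [ 0.4 -0.4  0.5] w 0.030276642632051796
delta cm [ -0.37  -0.91 -10.79] spin -0.6 dist 10.8
```

Request:
carry_out --steps '[[[-0.2,-0.5,-2],-0.6,0.65],[[-0.2,-0.4,-2],0,0.65],[[0,0,-2],0,0.65],[[0,0,-2],0,0.65],[[0,0,-1.5],0,0.65],[[0,0,-1],0,0.65],[[0,0,0],0,0.65],[[0,0,0],0,0.65]]'

```text
time: 3.0
position: [0.6387, -0.0336, 0.0371]
tool_rot: [-0.622, 0.783, -0.014, 0.003]
ft_force: [0.4, -0.7, -0.6]
grip_width: 0.0305
```

```bash
python3 go.py 132 -60 5 90; python3 - <<'E'
from h import *
c=cal("side"); crop(c,(270,150,400,250),6,"d1.png")
E
```

```text
t 3.0 tip tray [137.5 -69.8  15.1] jaw -90.6 F tray [ 0.5 -0.6 -0.6] w 0.030512805247313673
delta cm [-0.32  1.08 -1.01] spin 0.6 dist 1.5
```

View pics/d1.png

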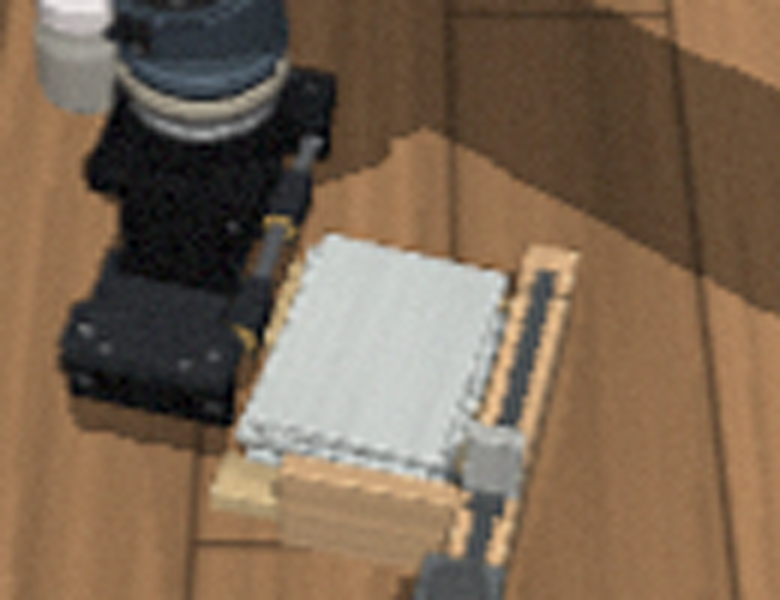

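Request:
carry_out --steps '[[[0,0.5,-0.2],0.6,0.65],[[0,0.5,-0.3],0,0.65],[[-0.3,0.3,-0.4],0,0.65],[[0,0,0],0,0.65],[[0,0,0],0,0.65]]'

```text
time: 3.55
position: [0.6369, -0.0186, 0.0299]
tool_rot: [-0.627, 0.779, -0.016, 0.005]
ft_force: [0.5, 0.1, 0.3]
grip_width: 0.0306
```

```bash
sed -i 's/^    v=list/    print("toolz tray",R.from_euler("z",-t[2]).apply(r.apply([0,0,1])).round(4))\n    v=list/' go.py; python3 go.py 115 -60 5 90
```

```text
t 3.55 tip tray [132.5 -55.6   7.9] jaw -89.9 F tray [0.5 0.2 0.3] w 0.03059812904300883
toolz tray [ 0.0312 -0.0124 -0.9994]
delta cm [-1.8  -0.05 -0.29] spin -0.1 dist 1.8
```

Request:
carry_out --steps '[[[-0.2,0,-0.1],0,0.65],[[-0.2,0,-0.1],0,0.65],[[-0.2,0,0],0,0.65],[[-0.2,0,0],0,0.65],[[-0.2,0,0],0,0.65],[[-0.2,0,0],0,0.65]]'

```text
time: 4.15
position: [0.6264, -0.019, 0.0282]
tool_rot: [-0.626, 0.779, -0.018, 0.007]
ft_force: [3.4, 1.0, 0.3]
grip_width: 0.0307
```

```bash
python3 go.py 115 -60 5 90
```

```text
t 4.15 tip tray [122.5 -58.2   6.2] jaw -89.9 F tray [3.1 1.7 0.3] w 0.030700943608778432
toolz tray [ 0.0369 -0.0116 -0.9993]
delta cm [-0.77 -0.01 -0.12] spin -0.1 dist 0.8
```

Request:
carry_out --steps '[[[0,0,0],0,0.65],[[0,0,0],0,0.65],[[0,0,0],0,0.65],[[0,0,0],0,0.65],[[0,0,0],0,0.65],[[0,0,0],0,0.65]]'

```text
time: 4.75
position: [0.6262, -0.0192, 0.0284]
tool_rot: [-0.626, 0.779, -0.018, 0.007]
ft_force: [1.5, -0.0, 0.2]
grip_width: 0.0309
```

```bash
python3 go.py 115 -60 5 90
```

```text
t 4.75 tip tray [122.3 -58.5   6.4] jaw -89.9 F tray [1.4 0.3 0.2] w 0.030927862663570255
toolz tray [ 0.0366 -0.0118 -0.9993]
delta cm [-0.75  0.01 -0.14] spin -0.1 dist 0.8
```

Request:
carry_out --steps '[[[-0.3,0,0],0,0.65],[[-0.3,0,0],0,0.65],[[-0.3,0.1,0],0,0.65],[[-0.3,0.1,0],0,0.65],[[-0.3,0.1,0],0,0.65]]'

```text
time: 5.25
position: [0.6149, -0.0168, 0.0293]
tool_rot: [-0.626, 0.779, -0.022, 0.011]
ft_force: [5.0, -0.3, -2.5]
grip_width: 0.0302
```

```bash
python3 go.py 101 -60 5 90
```

```text
t 5.25 tip tray [111.  -58.6   7.3] jaw -90.0 F tray [ 4.9  0.7 -2.5] w 0.030188036090353254
toolz tray [ 0.0476 -0.0111 -0.9988]
delta cm [-1.01  0.08 -0.23] spin -0.0 dist 1.0
```

Request:
carry_out --steps '[[[0.3,0,0],0,0.65],[[0.3,0,0],0,0.65],[[0.3,0,0],0,0.65],[[0.3,0,0],0,0.65],[[0.3,0,0],0,0.65],[[0.0,0,0],0,0.65]]'

```text
time: 5.85
position: [0.6249, -0.0158, 0.0281]
tool_rot: [-0.627, 0.779, -0.017, 0.006]
ft_force: [0.3, 0.1, 0.2]
grip_width: 0.0302
```

```bash
python3 go.py 101 -60 5 90
```

```text
t 5.85 tip tray [120.2 -55.5   6.1] jaw -89.9 F tray [0.3 0.1 0.2] w 0.030173460563135853
toolz tray [ 0.0335 -0.0123 -0.9994]
delta cm [-1.97 -0.03 -0.11] spin -0.1 dist 2.0
```

Request:
carry_out --steps '[[[4,0,0],0,0.65],[[4,0,0],0,0.65],[[0.0,0,0],0,0.65],[[0.0,0,0],0,0.65]]'

```text
time: 6.25
position: [0.7023, -0.0149, 0.0265]
tool_rot: [-0.627, 0.779, -0.013, 0.002]
ft_force: [0.6, -0.6, -0.2]
grip_width: 0.0305
```

```bash
python3 go.py 120 -60 5 90
```

```text
t 6.25 tip tray [195.4 -37.8   4.5] jaw -89.9 F tray [ 0.7 -0.4 -0.2] w 0.030457884398229676
toolz tray [ 0.0236 -0.0128 -0.9996]
delta cm [-7.84 -0.54  0.05] spin -0.1 dist 7.9
```

Request:
carry_out --steps '[[[-1,0,0],0,0.65],[[-1,0,0],0,0.65],[[-1,0,0],0,0.65],[[-1,0,0],0,0.65],[[-1,0,0],0,0.65],[[0.0,0,0],0,0.65],[[0.0,0,0],0,0.65]]'

```text
time: 6.95
position: [0.6359, -0.0135, 0.0257]
tool_rot: [-0.626, 0.779, -0.007, -0.003]
ft_force: [0.1, 0.5, -0.3]
grip_width: 0.0307
```

```bash
python3 go.py 120 -60 5 90
```

```text
t 6.95 tip tray [129.9 -50.9   3.7] jaw -89.9 F tray [ 0.   0.5 -0.3] w 0.030700404197385615
toolz tray [ 0.0071 -0.0137 -0.9999]
delta cm [-1.16 -0.68  0.13] spin -0.1 dist 1.4
```

Request:
carry_out --steps '[[[-1,-0.6,0.2],0,0.65],[[-1,0.1,0.1],0,0.65],[[-0.5,0.1,0],0,0.65]]'

```text
time: 7.25
position: [0.6122, -0.0187, 0.0297]
tool_rot: [-0.626, 0.78, -0.01, -0.001]
ft_force: [5.9, -0.3, -3.0]
grip_width: 0.0304
```

```bash
python3 go.py 100 -60 5 90
```

```text
t 7.25 tip tray [108.  -61.    7.7] jaw -90.0 F tray [ 5.8  1.  -3. ] w 0.030403870700519187
toolz tray [ 0.0148 -0.0134 -0.9998]
delta cm [-0.76  0.27 -0.27] spin -0.0 dist 0.9
```

Request:
carry_out --steps '[[[-0.5,0.1,-0.1],0,0.65],[[-0.4,0.1,0],0,0.65],[[-0.3,0.1,0],0,0.65]]'

```text
time: 7.55
position: [0.6098, -0.0178, 0.0311]
tool_rot: [-0.626, 0.78, -0.02, 0.008]
ft_force: [4.5, -0.5, -3.0]
grip_width: 0.0308
```

```bash
python3 go.py 100 -60 5 90
```

```text
t 7.55 tip tray [106.1 -60.7   9.1] jaw -90.1 F tray [ 4.5  0.5 -3. ] w 0.03080087470648145
toolz tray [ 0.0407 -0.012  -0.9991]
delta cm [-0.58  0.2  -0.41] spin 0.1 dist 0.7
```

```bash
python3 - <<'E'
from h import *
c=cal("side"); d=cal("scene")
crop(c,(300,170,380,250),5,"e1.png");crop(d,(265,165,345,245),5,"e2.png")
cv2.imwrite("pics/e.png",np.hstack([cv2.imread("pics/e1.png"),cv2.imread("pics/e2.png")]))
E
```

```text
(no output)
```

View pics/e.png

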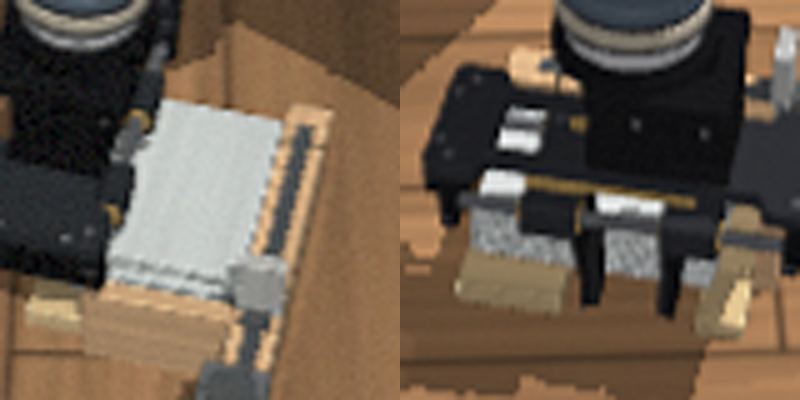

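Request:
carry_out --steps '[[[2,0,0],0,0.65],[[2,0,1],0,0.65],[[0,-0.5,3],8,0.86],[[0,-0.5,3],8,0.86],[[-1,-1.5,1],8,0.86],[[-1.5,-2,0],8,0.86],[[-1.5,-2,0],8,0.86],[[-1.5,-2,0],8,0.86],[[-1.5,-1,0],8,0.86],[[-1.5,-1,0],8,0.86]]'

```text
time: 8.65
position: [0.5485, -0.119, 0.1111]
tool_rot: [0.952, -0.306, 0.002, -0.006]
ft_force: [-0.0, -0.3, 0.2]
grip_width: 0.0122
```

```bash
python3 go.py 45 -168 5 0
```

```text
t 8.65 tip tray [  67.4 -172.2   89.1] jaw -23.1 F tray [ 0.  -0.3  0.2] w 0.012191895804650596
toolz tray [ 0.0057  0.0113 -0.9999]
delta cm [-2.09  0.89 -8.41] spin 23.1 dist 8.7
```

Request:
carry_out --steps '[[[-0.8,0.3,0],8,0.86],[[-0.8,0.3,0],8,0.86],[[-0.4,0.2,-2],6,0.86],[[0,0,-2],0,0.86],[[0,0,-2],0,0.86],[[0,0,0],0,0.86]]'

```text
time: 9.25
position: [0.5154, -0.1081, 0.0496]
tool_rot: [0.994, -0.111, -0.01, -0.009]
ft_force: [-0.9, 0.5, -1.2]
grip_width: 0.0124
```

```bash
python3 go.py 45 -164 5 0
```

```text
t 9.25 tip tray [  32.1 -168.7   27.6] jaw -0.3 F tray [-1.   0.3 -1.2] w 0.012351275410931041
toolz tray [-0.0212  0.0153 -0.9997]
delta cm [ 1.36  0.17 -2.26] spin 0.3 dist 2.6
```

Request:
carry_out --steps '[[[0.7,0.1,-0.6],0,0.86],[[0.5,0.0,-1],0,0.86],[[0,0,-0.5],0,0.86],[[0,0,0],0,0.86]]'

```text
time: 9.65
position: [0.5282, -0.1065, 0.0286]
tool_rot: [0.994, -0.111, -0.01, -0.009]
ft_force: [0.1, 0.3, -0.4]
grip_width: 0.0121
```

```bash
python3 go.py 45 -150 5 0
```

```text
t 9.65 tip tray [  44.3 -164.3    6.6] jaw -0.2 F tray [ 0.   0.3 -0.4] w 0.012073330042885636
toolz tray [-0.0219  0.0155 -0.9996]
delta cm [ 0.38  1.38 -0.16] spin 0.2 dist 1.4
```

Request:
carry_out --steps '[[[0.2,0.8,-0.1],0,0.86],[[0.2,0.8,0],0,0.86],[[0.1,0.5,0],0,0.86],[[0.1,0.4,0],0,0.86]]'

```text
time: 10.05
position: [0.535, -0.082, 0.0282]
tool_rot: [0.994, -0.11, -0.009, -0.007]
ft_force: [0.1, -3.5, -2.0]
grip_width: 0.0122
```

```bash
python3 go.py 45 -131 5 0
```

```text
t 10.05 tip tray [  45.6 -138.9    6.2] jaw -0.2 F tray [ 0.9 -3.3 -2. ] w 0.012202272589635204
toolz tray [-0.0201  0.0123 -0.9997]
delta cm [ 0.11  0.79 -0.12] spin 0.2 dist 0.8
```

Request:
carry_out --steps '[[[0.1,0.5,-0.1],0,0.86],[[0.1,0.4,-0.1],0,0.86],[[0.1,0.4,0],0,0.86]]'

```text
time: 10.35
position: [0.5381, -0.0751, 0.0284]
tool_rot: [0.994, -0.105, -0.009, -0.001]
ft_force: [-7.5, -22.8, -3.6]
grip_width: 0.012
```

```bash
python3 go.py 45 -131 5 0
```

```text
t 10.35 tip tray [  47.2 -131.9    6.5] jaw 0.5 F tray [ -2.4 -23.9  -3.6] w 0.012046996043986985
toolz tray [-1.710e-02 -6.000e-04 -9.999e-01]
delta cm [-0.2   0.13 -0.15] spin -0.5 dist 0.3
```

Request:
carry_out --steps '[[[-0.4,-2,0],0,0.86],[[0,-1,2],0,0.86],[[0.5,0,3],-8,0.65],[[1,0,3],-8,0.65],[[1.5,0.5,0],-8,0.65],[[2,1,0],-8,0.65],[[2,1.5,0],-8,0.65],[[2,1.5,0],-8,0.65],[[1,2,0],-8,0.65],[[1,2,0],-8,0.65]]'

```text
time: 11.35
position: [0.6458, -0.011, 0.1146]
tool_rot: [0.771, -0.637, -0.007, -0.014]
ft_force: [0.8, -0.7, -0.7]
grip_width: 0.0303
```

```bash
python3 go.py 137 -60 5 90
```

```text
t 11.35 tip tray [138.9 -45.3  92.6] jaw -66.6 F tray [ 1.  -0.5 -0.7] w 0.030329567263655346
toolz tray [ 8.000e-04  3.020e-02 -9.995e-01]
delta cm [-0.5  -1.39 -8.76] spin -23.4 dist 8.9
```

Request:
carry_out --steps '[[[0,-0.5,-1],-8,0.65],[[0,-0.5,-2],-8,0.65],[[0,-0.4,-2],-6,0.65],[[0,0,-2],0,0.65],[[0,0,-1],0,0.65],[[0,0,0],0,0.65]]'

```text
time: 11.95
position: [0.6472, -0.0136, 0.0342]
tool_rot: [-0.63, 0.776, 0.005, 0.018]
ft_force: [-0.2, -0.5, 0.4]
grip_width: 0.0302
```

```bash
python3 go.py 125 -60 4 90
```

```text
t 11.95 tip tray [141.1 -47.5  12.2] jaw -89.4 F tray [-0.1 -0.6  0.4] w 0.030150651762297656
toolz tray [ 0.0152  0.0343 -0.9993]
delta cm [-1.85 -0.87 -0.82] spin -0.6 dist 2.2
```

Request:
carry_out --steps '[[[4,-0.5,-0.3],-0.6,0.65],[[3,-0.5,-0.3],0,0.65],[[0,0,0],0,0.65],[[-1,0,-0.1],0,0.65],[[-1,0,0],0,0.65],[[-1,0,0],0,0.65],[[-1,0,0],0,0.65],[[-1,0,0],0,0.65],[[-1,0,0],0,0.65],[[0,0,0],0,0.65]]'

```text
time: 12.95
position: [0.639, -0.0175, 0.0313]
tool_rot: [-0.627, 0.779, 0.013, 0.013]
ft_force: [-0.5, 0.1, -0.6]
grip_width: 0.0305
```

```bash
python3 go.py 110 -60 4 90
```

```text
t 12.95 tip tray [133.6 -53.    9.3] jaw -89.9 F tray [-0.5  0.  -0.6] w 0.030526065931640603
toolz tray [-0.0037  0.0366 -0.9993]
delta cm [-2.45 -0.18 -0.53] spin -0.1 dist 2.5
```

Request:
carry_out --steps '[[[-1,-0.2,-0.3],0,0.65],[[-1,0,-0.2],0,0.65],[[-0.5,0.1,0],0,0.65]]'

```text
time: 13.25
position: [0.6115, -0.0181, 0.0279]
tool_rot: [-0.627, 0.779, 0.012, 0.014]
ft_force: [3.2, -1.8, -1.9]
grip_width: 0.0307
```

```bash
python3 go.py 102 -60 4 90
```

```text
t 13.25 tip tray [106.9 -59.5   5.9] jaw -89.9 F tray [ 3.5 -1.1 -1.9] w 0.030743295210235357
toolz tray [-0.002   0.0366 -0.9993]
delta cm [-0.49  0.06 -0.19] spin -0.1 dist 0.5
```

Request:
carry_out --steps '[[[-0.6,0.1,-0.1],0,0.65],[[-0.6,0.1,-0.1],0,0.65]]'

```text
time: 13.45
position: [0.6077, -0.018, 0.0282]
tool_rot: [-0.626, 0.779, 0.004, 0.021]
ft_force: [7.7, -0.6, -3.7]
grip_width: 0.0307
```

```bash
python3 go.py 102 -60 4 90
```

```text
t 13.45 tip tray [103.6 -60.2   6.2] jaw -89.9 F tray [ 7.7  1.1 -3.7] w 0.030740267365643392
toolz tray [ 0.0202  0.0368 -0.9991]
delta cm [-0.15  0.06 -0.22] spin -0.1 dist 0.3
```

Request:
carry_out --steps '[[[-1.2,0.2,-0.3],0,0.65]]'

```text
time: 13.55
position: [0.6074, -0.0181, 0.0284]
tool_rot: [-0.625, 0.78, -0.007, 0.03]
ft_force: [21.7, 2.2, 2.4]
grip_width: 0.0305
```

```bash
python3 go.py 102 -60 4 90
```

```text
t 13.55 tip tray [104.  -60.4   6.5] jaw -90.0 F tray [20.7  6.9  2.4] w 0.030532873216727468
toolz tray [ 0.0484  0.0378 -0.9981]
delta cm [-0.18  0.08 -0.25] spin 0.0 dist 0.3
```

Request:
carry_out --steps '[[[4,-0.5,-0.1],0,0.65],[[4,-0.5,-0.1],0,0.65],[[0,0,0],0,0.65],[[-1,0,0],0,0.65],[[-1,0,0],0,0.65],[[-1,0,0],0,0.65],[[-1,0,0],0,0.65],[[-1,0,0],0,0.65],[[0,0,0],0,0.65]]'

```text
time: 14.45
position: [0.622, -0.0242, 0.0267]
tool_rot: [-0.625, 0.78, -0.001, 0.026]
ft_force: [0.7, 0.8, 0.1]
grip_width: 0.0305
```

```bash
python3 go.py 102 -60 4 90
```

```text
t 14.45 tip tray [119.2 -63.1   4.7] jaw -90.1 F tray [0.5 0.9 0.1] w 0.03050155299636678
toolz tray [ 0.0351  0.0392 -0.9986]
delta cm [-1.61  0.67 -0.07] spin 0.1 dist 1.7
```

Request:
carry_out --steps '[[[4,-0.5,0],0,0.65],[[4,-0.5,0],0,0.65],[[0,0,0],0,0.65],[[-1,0,0],0,0.65],[[-1,0,0],0,0.65],[[-1,0,0],0,0.65],[[-1,0,0],0,0.65],[[-1,0,0],0,0.65],[[-1,0,0],0,0.65],[[0,0,0],0,0.65]]'

```text
time: 15.45
position: [0.6151, -0.029, 0.0242]
tool_rot: [-0.625, 0.781, 0.012, 0.016]
ft_force: [-0.8, -0.1, -0.1]
grip_width: 0.0307
```

```bash
python3 go.py 102 -60 4 90
```

```text
t 15.45 tip tray [112.8 -69.3   2.2] jaw -90.1 F tray [-0.8 -0.3 -0.1] w 0.030737580347854
toolz tray [ 0.0016  0.0398 -0.9992]
delta cm [-0.85  1.14  0.18] spin 0.1 dist 1.4
```

Request:
carry_out --steps '[[[4,-0.2,0.1],0,0.65],[[4,-0.2,0.1],0,0.65],[[0,0,0.2],0,0.65],[[-1,0.2,0],0,0.65],[[-1,0.2,0],0,0.65],[[-1,0.2,0],0,0.65],[[-1,0.2,0],0,0.65],[[-1,0.2,0],0,0.65],[[-1,0.2,0],0,0.65],[[0,0,0],0,0.65]]'

```text
time: 16.45
position: [0.6083, -0.0155, 0.0272]
tool_rot: [-0.624, 0.781, 0.024, 0.006]
ft_force: [4.4, 0.0, -2.5]
grip_width: 0.0305
```

```bash
python3 go.py 102 -60 4 90
```

```text
t 16.45 tip tray [102.5 -57.6   5.3] jaw -90.3 F tray [ 4.3  1.  -2.5] w 0.03051859340029159
toolz tray [-0.0301  0.0399 -0.9987]
delta cm [-0.11 -0.22 -0.13] spin 0.3 dist 0.3
```

Request:
carry_out --steps '[[[-0.8,0.1,-0.1],0,0.65],[[-0.5,0.1,0],0,0.65]]'

```text
time: 16.65
position: [0.6076, -0.0157, 0.029]
tool_rot: [-0.623, 0.782, 0.012, 0.017]
ft_force: [7.6, -1.3, -4.3]
grip_width: 0.0307
```

```bash
python3 go.py 102 -60 4 90
```

```text
t 16.65 tip tray [102.7 -57.9   7. ] jaw -90.4 F tray [ 7.7  0.4 -4.3] w 0.03068321784301641
toolz tray [ 0.0036  0.0416 -0.9991]
delta cm [-0.11 -0.19 -0.3 ] spin 0.4 dist 0.4
```

Request:
carry_out --steps '[[[2,-0.4,0],0,0.65],[[2,-0.4,1],0,0.65],[[0,-0.5,3],8,0.86],[[0,-0.5,3],8,0.86],[[-1,-1.5,1],8,0.86],[[-1.5,-2,0],8,0.86],[[-1.8,-2,0],8,0.86],[[-1.8,-2,0],8,0.86],[[-1.8,-1,0],8,0.86],[[-1.5,-1,0],8,0.86]]'

```text
time: 17.65
position: [0.5388, -0.1276, 0.1108]
tool_rot: [0.951, -0.309, -0.024, -0.001]
ft_force: [0.4, -0.6, 0.6]
grip_width: 0.0123
```

```bash
python3 go.py 45 -168 5 0
```

```text
t 17.65 tip tray [  58.6 -182.8   88.9] jaw -23.5 F tray [ 0.5 -0.5  0.6] w 0.012295190652987627
toolz tray [-0.0479  0.0069 -0.9988]
delta cm [-1.    1.74 -8.39] spin 23.5 dist 8.6
```

Request:
carry_out --steps '[[[-0.2,0.5,0],8,0.86],[[-0.2,0.4,-1],8,0.86],[[0,0.3,-2],7,0.86],[[0,0,-2],0,0.86],[[0,0,-1],0,0.86],[[0,0,0],0,0.86]]'

```text
time: 18.25
position: [0.5228, -0.114, 0.0497]
tool_rot: [0.994, -0.105, -0.031, 0.003]
ft_force: [0.8, -0.2, -0.1]
grip_width: 0.0122
```

```bash
python3 go.py 45 -150 5 0; python3 - <<'E'
from h import *
c=cal("wrist"); cv2.imwrite("pics/wr.png",c["pixels"][:,:,::-1])
print(c["eye"],c["fx"])
E
```

```text
t 18.25 tip tray [  39.8 -173.4   27.8] jaw 0.4 F tray [ 0.8 -0.  -0.1] w 0.012227652659331031
toolz tray [-0.0614 -0.0126 -0.998 ]
delta cm [ 1.02  2.17 -2.28] spin -0.4 dist 3.3
[ 0.5475766  -0.03771972  0.18805488] 350.1777051758888
```

View pics/wr.png

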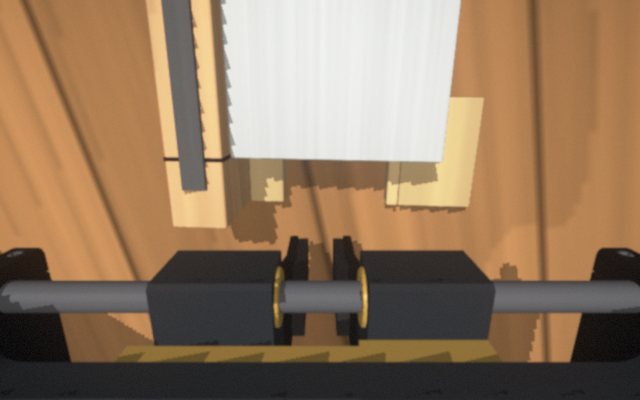

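Request:
carry_out --steps '[[[0.4,0,-1],-0.4,0.86],[[0.4,0.2,-1],0,0.86],[[0.2,0.8,-0.2],0,0.86],[[0.2,1,0],0,0.86],[[0.1,0.5,0],0,0.86],[[0,0,0],0,0.86]]'

```text
time: 18.9
position: [0.5388, -0.0872, 0.0283]
tool_rot: [0.994, -0.109, -0.029, 0.003]
ft_force: [0.3, -0.1, -0.0]
grip_width: 0.0121
```

```bash
python3 go.py 45 -132 5 0
```

```text
t 18.9 tip tray [  49.6 -143.8    6.4] jaw -0.1 F tray [ 0.3 -0.  -0. ] w 0.012051018658993816
toolz tray [-0.0569 -0.0128 -0.9983]
delta cm [-0.2   1.25 -0.14] spin 0.1 dist 1.3
```

Request:
carry_out --steps '[[[-0.1,0.8,-0.2],0,0.86],[[0,0.6,0],0,0.86],[[0.1,0.5,0],0,0.86]]'

```text
time: 19.2
position: [0.5382, -0.0746, 0.0268]
tool_rot: [0.994, -0.105, -0.029, 0.01]
ft_force: [-9.9, -33.8, -2.8]
grip_width: 0.0124
```

```bash
python3 go.py 45 -132 5 0
```

```text
t 19.2 tip tray [  46.4 -132.     4.8] jaw 0.5 F tray [ -2.3 -35.2  -2.8] w 0.012406908965715708
toolz tray [-0.055  -0.0269 -0.9981]
delta cm [-0.14  0.03  0.02] spin -0.5 dist 0.1
```

Request:
carry_out --steps '[[[-0.3,-1.5,0],0,1],[[0,-1,2],0,1],[[0,0,4],0,1],[[0,0,4],0,1],[[-0.5,3,3],0,1],[[-0.6,4,0],0,1],[[-0.6,4,0],0,1],[[-0.6,4,0],0,1],[[-0.6,3,0],0,1],[[0,0,0],0,1]]'

```text
time: 20.2
position: [0.5026, 0.0846, 0.1633]
tool_rot: [0.994, -0.108, -0.027, 0.01]
ft_force: [-0.7, -0.1, -0.6]
grip_width: 0.0004
```

```bash
python3 go.py -21 33 66 0
```

```text
t 20.2 tip tray [-22.8  15.8 141.3] jaw 0.0 F tray [-0.7 -0.3 -0.6] w 0.0004432592268483256
toolz tray [-0.0517 -0.026  -0.9983]
delta cm [ 0.54  1.64 -7.53] spin -0.0 dist 7.7
```

Request:
carry_out --steps '[[[0.3,0.9,-1],0,1],[[0.2,0.7,-2],0,1],[[0,0,-2],0,1],[[0,0,-1.5],0,1],[[0,0,0],0,1],[[0,0,0],0,1]]'

```text
time: 20.8
position: [0.5096, 0.1007, 0.0942]
tool_rot: [0.994, -0.109, -0.026, 0.01]
ft_force: [-0.6, 0.6, -0.1]
grip_width: 0.0002
```

```bash
python3 go.py -21 33 66 0; python3 go.py -21 -103 66 0
```

```text
t 20.8 tip tray [-19.3  33.   72.3] jaw -0.1 F tray [-0.7  0.4 -0.1] w 0.00017522399356509832
toolz tray [-0.049  -0.0257 -0.9985]
delta cm [-0.16  0.03 -0.63] spin 0.1 dist 0.6
t 20.8 tip tray [-19.3  33.   72.3] jaw -0.1 F tray [-0.7  0.4 -0.1] w 0.00017522399356509832
toolz tray [-0.049  -0.0257 -0.9985]
delta cm [ -3.11 -13.24  -0.63] spin 0.1 dist 13.6
```

Request:
carry_out --steps '[[[-0.3,-1,-0.3],0,1],[[-0.4,-1.5,-0.1],0,1],[[-0.4,-1.5,0],0,1],[[-0.4,-1.5,0],0,1],[[-0.4,-1.5,0],0,1],[[-0.3,-1.5,0],0,1],[[-0.3,-1.5,0],0,1]]'

```text
time: 21.5
position: [0.4863, -0.0013, 0.0915]
tool_rot: [0.993, -0.115, -0.02, 0.004]
ft_force: [3.2, 7.5, -4.3]
grip_width: 0.0007
```

```bash
python3 go.py -21 -103 66 0
```

```text
t 21.5 tip tray [-19.8 -71.3  69.5] jaw -0.7 F tray [ 1.5  8.  -4.3] w 0.0006906623959857844
toolz tray [-0.0392 -0.0112 -0.9992]
delta cm [-0.8  -3.07 -0.35] spin 0.7 dist 3.2
```

Request:
carry_out --steps '[[[-0.2,-1,-0.1],0.4,1],[[-0.2,-0.9,0],0.3,1],[[-0.2,-0.7,0],0,1],[[-0.1,-0.3,0],0,1]]'

```text
time: 21.9
position: [0.4791, -0.0318, 0.0917]
tool_rot: [0.993, -0.115, -0.017, -0.001]
ft_force: [2.4, 7.3, -6.1]
grip_width: 0.0006
```

```bash
python3 go.py -21 -103 66 0; python3 - <<'E'
from h import *
from go import T
c=cal("side"); crop(c,(310,150,390,250),6,"g.png"); d=cal("scene")
print((proj(c,T((-12,-120,52)))-[310,150])*6, (proj(c,T((-9,-115,90)))-[310,150])*6,(proj(c,T((-33,-115,90)))-[310,150])*6)
E
```

```text
t 21.9 tip tray [ -20.1 -102.4   69.8] jaw -0.7 F tray [ 0.7  7.6 -6.1] w 0.0006249957361855928
toolz tray [-0.0341 -0.0015 -0.9994]
delta cm [-0.1  -0.04 -0.38] spin 0.7 dist 0.4
[[300.67002519 290.48520759]] [[297.97734353 239.93986332]] [[350.80676227 249.03528201]]
```

View pics/g.png

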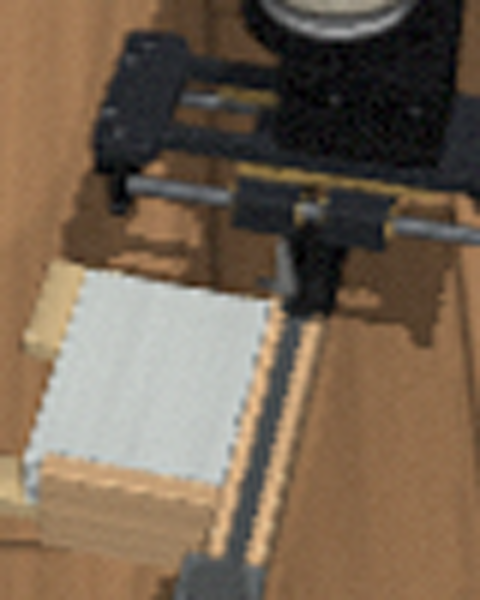

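Request:
carry_out --steps '[[[0,-0.1,0],0,1],[[0,0,0],0,1],[[0,0,0],0,1]]'

```text
time: 22.3
position: [0.4789, -0.0328, 0.0919]
tool_rot: [0.993, -0.119, -0.015, -0.004]
ft_force: [2.5, 6.2, -5.0]
grip_width: 0.0002
```

```bash
python3 go.py -21 -103 66 0; python3 - <<'E'
from h import *
from go import T
c=cal("wrist"); d=cal("scene")
w=cv2.resize(c["pixels"][:,:,::-1],(480,300)); cv2.imwrite("pics/w1.png",w)
crop(d,(270,155,350,215),6,"s1.png")
cv2.imwrite("pics/g2.png",np.vstack([w,cv2.imread("pics/s1.png")[:290]]))
for P in ((-12,-120,52),(0,-120,51),(0,-120,52)): print(P,proj(c,T(P))*.75,(proj(d,T(P))-[270,155])*6+[0,300])
E
```

```text
t 22.3 tip tray [ -20.  -103.3   69.9] jaw -1.1 F tray [ 1.1  6.6 -5. ] w 0.0001666245285826311
toolz tray [-0.0316  0.0046 -0.9995]
delta cm [-0.09  0.05 -0.39] spin 1.1 dist 0.4
(-12, -120, 52) [[252.34748988 201.97292512]] [[167.60609354 442.68644761]]
(0, -120, 51) [[268.16530941 201.30465566]] [[161.96258625 462.57951783]]
(0, -120, 52) [[268.25947663 201.92767852]] [[161.87617061 460.96051323]]
```

View pics/g2.png

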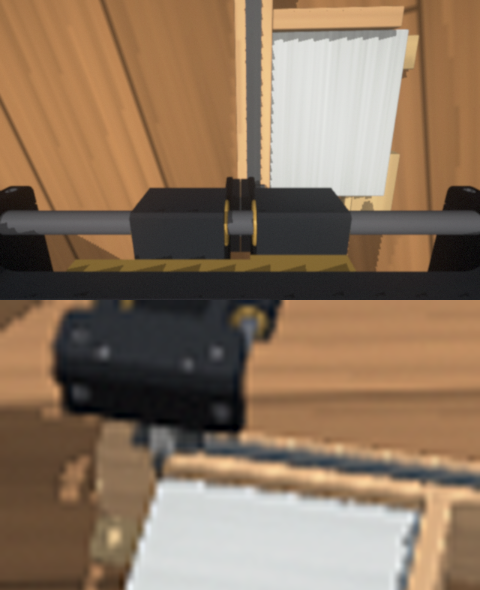

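Request:
carry_out --steps '[[[0,0,0],0,1],[[0,0,0],0,1],[[0,0,0],0,1],[[0,0,0],0,1],[[0,0,0],0,1],[[0,0,0],0,1]]'

```text
time: 23.0
position: [0.4788, -0.0325, 0.0925]
tool_rot: [0.992, -0.126, -0.012, -0.009]
ft_force: [2.3, 6.2, -5.2]
grip_width: 0.0003
```

```bash
python3 go.py -21 -103 66 0
```

```text
t 23.0 tip tray [ -20.1 -102.8   70.5] jaw -1.9 F tray [ 0.9  6.5 -5.2] w 0.0002955115158325529
toolz tray [-0.0257  0.0163 -0.9995]
delta cm [-0.1  -0.   -0.45] spin 1.9 dist 0.5
```

Request:
carry_out --steps '[[[0,-0.02,0],0,1],[[0,-0.02,0],0,1],[[0,-0.02,0],0,1],[[0,-0.02,0],0,1],[[0,-0.02,0],0,1],[[0,-0.02,0],0,1]]'

```text
time: 23.6
position: [0.4787, -0.0329, 0.0931]
tool_rot: [0.991, -0.133, -0.009, -0.015]
ft_force: [2.5, 5.7, -3.9]
grip_width: 0.0006
```

```bash
python3 go.py -21 -103 66 0
```

```text
t 23.6 tip tray [ -20.  -102.9   71.1] jaw -2.7 F tray [ 1.2  6.1 -3.9] w 0.0005838937539152164
toolz tray [-0.02    0.0287 -0.9994]
delta cm [-0.1   0.01 -0.51] spin 2.7 dist 0.5
```

Request:
carry_out --steps '[[[0,0,5],0,1],[[0,0,4],0,1],[[0,3,1],0,0.3],[[0,4,0],-1,0.3],[[0,4,0],-1,0.3],[[0.3,4,0],-1,0.3],[[0.3,4,0],-1,0.3],[[0.3,4,0],-1,0.3],[[0.3,4,0],-1,0.3],[[0.3,4,0],0,0.3]]'

```text
time: 24.6
position: [0.4928, 0.2705, 0.1984]
tool_rot: [0.98, -0.197, -0.005, -0.016]
ft_force: [1.3, -0.5, -1.1]
grip_width: 0.0554
```

```bash
cat > gw.py <<'E'
from go import *
W=np.array([.4982,.3633,0]); import sys
T=lambda P: W+np.array([0,0,P[2]/1000])
o=robot.get_obs(); r=R.from_quat(o["tool_rot"]); x=r.apply([1,0,0]); z=r.apply([0,0,1])
tip=o["position"]+.022*z; H=float(sys.argv[1])/1000
d=(W+[0,0,H]-tip)*100; y=np.degrees(np.arctan2(x[1],x[0]))
print("t",o["time"],"tip",tip.round(4),"delta",d.round(2),"spin",((-20.4-y+90)%180-90).round(1),"z",z.round(3),"F",o["ft_force"].round(1),"w",o["grip_width"].round(4))
E
python3 gw.py 80
```

```text
Traceback (most recent call last):
  File "gw.py", line 7, in <module>
    print("t",o["time"],"tip",tip.round(4),"delta",d.round(2),"spin",((-20.4-y+90)%180-90).round(1),"z",z.round(3),"F",o["ft_force"].round(1),"w",o["grip_width"].round(4))
                                                                                                                                                  ^^^^^^^^^^^^^^^^^^^^^
AttributeError: 'float' object has no attribute 'round'
```

```bash
sed -i 's/o\["grip_width"\].round(4)/o["grip_width"]/' gw.py; python3 gw.py 80
```

```text
t 24.6 tip [0.4927 0.2712 0.1764] delta [ 0.55  9.21 -9.64] spin 2.3 z [-0.005  0.033 -0.999] F [ 1.3 -0.5 -1.1] w 0.05540120919232469
```

Request:
carry_out --steps '[[[0.1,3,0],1,0.3],[[0.1,3,-2],1,0.3],[[0.1,1.5,-2],0,0.3],[[0.1,0.5,-2],0,0.3],[[0,0,-1],0,0.3],[[0,0,0],0,0.3],[[0,0,0],0,0.3]]'

```text
time: 25.3
position: [0.5005, 0.3505, 0.1311]
tool_rot: [0.984, -0.179, -0.0, -0.017]
ft_force: [0.6, 0.1, -0.4]
grip_width: 0.0613
```

```bash
python3 gw.py 70;  python3 - <<'E'
from h import *
c=cal("wrist"); d=cal("scene")
w=cv2.resize(c["pixels"][:,:,::-1],(480,300))
crop(d,(270,150,390,220),4,"s2.png")
cv2.imwrite("pics/k.png",np.vstack([w,cv2.imread("pics/s2.png")]))
W=np.array([.4982,.3633]); 
h=R.from_euler("z",-20.4,degrees=True)
P=h.apply([[-7,-25,0],[7,-25,0],[7,25,0],[-7,25,0]])/1000*np.array([[1000,1000,1000]])*[1e-0,1,1]
P=h.apply([[-.007,-.025,.047],[.007,-.025,.047],[.007,.025,.047],[-.007,.025,.047]])+[*W,0]
print((proj(c,P)*.75).round())
E
```

```text
t 25.3 tip [0.5006 0.3512 0.1091] delta [-0.24  1.21 -3.91] spin 0.2 z [ 0.005  0.034 -0.999] F [ 0.6  0.1 -0.4] w 0.06127872541753894
[[226. 179.]
 [242. 179.]
 [241. 125.]
 [225. 125.]]
```

View pics/k.png

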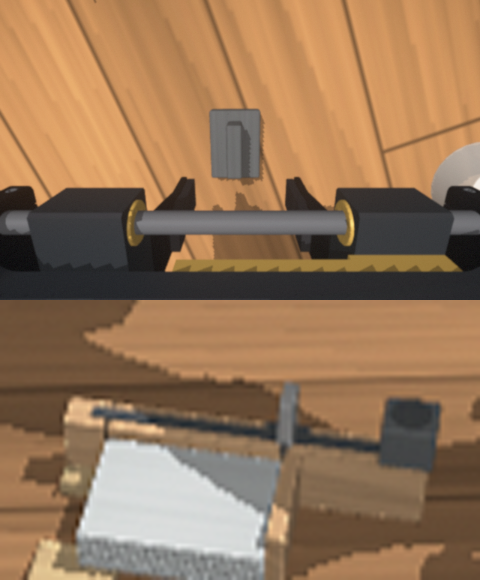

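```bash
sed -i 's/\[.4982,.3633,0\]/[.4995,.3675,0]/' gw.py; python3 gw.py 23
```

```text
t 25.4 tip [0.5009 0.3515 0.1095] delta [-0.14  1.6  -8.65] spin 0.2 z [ 0.006  0.035 -0.999] F [-0.3 -0.2  0.7] w 0.06114419186125172
```

Request:
carry_out --steps '[[[0,0.8,-1],0,0.3],[[0,0.6,-2],0,0.3],[[0,0,-2],0,0.3],[[0,0,-1],0,0.3],[[0,0,-0.5],0,0.3],[[0,0,0],0,0.3],[[0,0,0],0,0.3]]'

```text
time: 26.1
position: [0.5042, 0.3668, 0.0677]
tool_rot: [0.983, -0.18, 0.004, -0.021]
ft_force: [-0.1, 0.3, 0.9]
grip_width: 0.061
```

```bash
python3 gw.py 23
```

```text
t 26.1 tip [0.5046 0.3676 0.0457] delta [-0.51 -0.01 -2.27] spin 0.3 z [ 0.015  0.039 -0.999] F [-0.1  0.3  0.9] w 0.060985368528574016
```

Request:
carry_out --steps '[[[-0.3,0,-0.8],0.3,0.3],[[-0.2,0,-0.8],0,0.3],[[0,0,-0.5],0,0.3],[[0,0,-0.1],0,0.3],[[0,0,0],0,0.3]]'

```text
time: 26.6
position: [0.4996, 0.3672, 0.0456]
tool_rot: [0.984, -0.177, 0.005, -0.022]
ft_force: [0.6, 0.3, 0.5]
grip_width: 0.0608
```

```bash
python3 gw.py 23
```

```text
t 26.6 tip [0.5    0.3681 0.0236] delta [-0.05 -0.06 -0.06] spin 0.0 z [ 0.018  0.041 -0.999] F [0.6 0.3 0.5] w 0.06078986103702679
```

Request:
carry_out --steps '[[[0,0,0],0,1],[[0,0,0],0,1],[[0,0,0],0,1],[[0,0,0],0,1],[[0,0,0],0,1],[[0,0,0],0,1],[[0,0,1],0,1],[[0,0,1],0,1],[[0,0,0],0,1]]' --squeeze 40

```text
time: 27.5
position: [0.4988, 0.3665, 0.066]
tool_rot: [0.984, -0.177, 0.004, -0.021]
ft_force: [-0.4, 0.5, -7.6]
grip_width: 0.0135
```

```bash
python3 gw.py 23
```

```text
t 27.5 tip [0.4992 0.3674 0.044 ] delta [ 0.03  0.01 -2.1 ] spin 0.0 z [ 0.016  0.039 -0.999] F [-0.4  0.5 -7.6] w 0.013544554258961202
```

Request:
carry_out --steps '[[[0,0,3],0,1],[[0,0,4],0,1],[[0,-1,4],0,1],[[0.5,-4,0],1,1],[[0.5,-4,0],1,1],[[0.5,-4,0],1,1],[[0.5,-4,0],1,1],[[0.5,-4,0],1,1],[[0.5,-4,0],1,1],[[0.5,-3,0],1,1]]'

```text
time: 28.5
position: [0.5246, 0.0799, 0.1751]
tool_rot: [0.994, -0.109, -0.003, -0.018]
ft_force: [0.6, 0.5, -6.8]
grip_width: 0.0134
```

```bash
python3 go.py 45 -60 80 0
```

```text
t 28.5 tip tray [  0.6  17.3 153.1] jaw -0.0 F tray [ 0.5  0.6 -6.8] w 0.013436736552086014
toolz tray [-0.0097  0.0356 -0.9993]
delta cm [ 2.66 -8.51 -7.31] spin 0.0 dist 11.5
```

Request:
carry_out --steps '[[[0.6,-2,0],0,1],[[0.6,-2,0],0,1],[[0.6,-2,0],0,1],[[0.4,-1,-1],0,1],[[0,0,-2],0,1],[[0,0,-1.5],0,1],[[0,0,-0.5],0,1],[[0,0,0],0,1],[[0,0,0],0,1]]'

```text
time: 29.4
position: [0.5428, 0.0032, 0.1188]
tool_rot: [0.993, -0.113, -0.007, -0.018]
ft_force: [-0.5, -0.1, -6.5]
grip_width: 0.0137
```

```bash
python3 go.py 45 -60 68 0
```

```text
t 29.4 tip tray [ 34.8 -53.6  96.9] jaw -0.5 F tray [-0.4 -0.2 -6.5] w 0.01368430979173628
toolz tray [-0.0188  0.0352 -0.9992]
delta cm [ 0.86 -0.84 -2.89] spin 0.5 dist 3.1
```

Request:
carry_out --steps '[[[0.5,-0.4,-0.8],0.5,1],[[0.3,-0.4,-0.8],0,1],[[0,0,-0.6],0,1],[[0,0,0],0,1],[[0,0,0],0,1]]'

```text
time: 29.9
position: [0.5532, -0.0052, 0.0964]
tool_rot: [0.994, -0.108, -0.006, -0.018]
ft_force: [-0.4, -0.9, -6.1]
grip_width: 0.0135
```

```bash
python3 go.py 45 -60 66 0
```

```text
t 29.9 tip tray [ 46.9 -59.6  74.4] jaw 0.1 F tray [-0.2 -0.9 -6.1] w 0.013524355770850819
toolz tray [-0.015   0.0351 -0.9993]
delta cm [-0.19  0.   -0.84] spin -0.1 dist 0.9
```

Request:
carry_out --steps '[[[-0.1,0,-0.3],0,1],[[-0.1,0,-0.2],0,1],[[0,0,-0.2],0,1],[[0,0,0],0,1]]'

```text
time: 30.3
position: [0.5529, -0.0053, 0.0965]
tool_rot: [0.994, -0.108, -0.002, -0.018]
ft_force: [-0.3, 0.3, -6.2]
grip_width: 0.0134
```

```bash
python3 go.py 45 -60 66 0
```

```text
t 30.3 tip tray [ 46.8 -59.7  74.5] jaw 0.1 F tray [-0.4  0.2 -6.2] w 0.01340429972779501
toolz tray [-0.008   0.0358 -0.9993]
delta cm [-0.18  0.01 -0.85] spin -0.1 dist 0.9
```

Request:
carry_out --steps '[[[-0.2,0,-0.5],0,1],[[0,0,-0.3],0,1],[[0,0,0],0,1]]'

```text
time: 30.6
position: [0.5532, -0.0057, 0.0965]
tool_rot: [0.994, -0.107, 0.002, -0.018]
ft_force: [-0.5, 0.9, -6.6]
grip_width: 0.0134
```

```bash
python3 go.py 45 -60 66 0
```

```text
t 30.6 tip tray [ 47.2 -60.   74.5] jaw 0.2 F tray [-0.7  0.8 -6.6] w 0.013411750928596406
toolz tray [-1.000e-04  3.600e-02 -9.994e-01]
delta cm [-0.22  0.05 -0.85] spin -0.2 dist 0.9
```

```bash
python3 -c "
from rig import robot
o=robot.get_obs();print(o['q'].round(3),o['joint_torque'].round(1),o['moment'].round(2),o['ft_force'].round(1))"
```

```text
[-0.231  0.647  1.739  0.052  0.756 -0.054] [  0.1 -46.  -11.6   0.2   0.2  -0. ] [-0.07 -0.09 -0.05] [-0.5  0.9 -6.6]
```

Request:
carry_out --steps '[[[-0.2,0,-0.8],0,1],[[0,0,0],0,1]]'

```text
time: 30.8
position: [0.5546, -0.0062, 0.0949]
tool_rot: [0.994, -0.107, 0.007, -0.018]
ft_force: [-0.4, 0.1, -6.6]
grip_width: 0.0135
```

```bash
python3 go.py 45 -60 66 0;python3 -c "
from rig import robot
o=robot.get_obs();print(o['q'].round(3),o['joint_torque'].round(1))"
```

```text
t 30.8 tip tray [ 49.  -60.2  72.9] jaw 0.2 F tray [-0.4  0.  -6.6] w 0.013547479072996667
toolz tray [ 0.0097  0.0364 -0.9993]
delta cm [-0.38  0.1  -0.69] spin -0.2 dist 0.8
[-0.232  0.649  1.743  0.054  0.741 -0.057] [  0.  -46.5 -11.8   0.2   0.   -0. ]
```

Request:
carry_out --steps '[[[-0.2,0,1],0,1],[[-0.2,0,1],-0.2,1],[[0,0,0],0,1],[[0,0,-1],0,1],[[0,0,-1],0,1]]'

```text
time: 31.3
position: [0.5501, -0.0061, 0.0938]
tool_rot: [0.994, -0.109, 0.007, -0.018]
ft_force: [0.5, 0.6, -7.3]
grip_width: 0.0136
```

```bash
python3 go.py 45 -60 66 0
```

```text
t 31.3 tip tray [ 44.6 -61.1  71.8] jaw -0.0 F tray [ 0.4  0.7 -7.3] w 0.013570849765998979
toolz tray [ 0.0097  0.0363 -0.9993]
delta cm [ 0.07  0.1  -0.58] spin 0.0 dist 0.6
```

Still moving down; continue.

Request:
carry_out --steps '[[[0,0.1,-0.6],0,1],[[0,0,-0.2],0,1]]'

```text
time: 31.5
position: [0.5504, -0.0059, 0.0911]
tool_rot: [0.994, -0.108, 0.007, -0.017]
ft_force: [-2.9, 1.9, 7.7]
grip_width: 0.0138
```

```bash
python3 go.py 45 -60 66 0
```

```text
t 31.5 tip tray [ 44.9 -60.8  69.1] jaw 0.0 F tray [-3.2  1.2  7.7] w 0.013775699282837995
toolz tray [ 0.0101  0.0354 -0.9993]
delta cm [ 0.03  0.08 -0.31] spin -0.0 dist 0.3
```

Request:
carry_out --steps '[[[0,0,0],0,1],[[0,0,0],0,0.6],[[0,0,0],0,0.6],[[0,0,0],0,0.6],[[0,0,0],0,0.6],[[0,0,0],0,0.6],[[0,0,2],0,0.6],[[0,0,3],0,0.6],[[0,0,4],0,0.6],[[0,0,4],0,0.6]]'

```text
time: 32.5
position: [0.547, -0.0054, 0.2167]
tool_rot: [0.994, -0.109, -0.0, -0.018]
ft_force: [1.0, -0.6, 0.2]
grip_width: 0.0347
```

Request:
carry_out --steps '[[[0,-3,3],0,0.6],[[0,-4,2],0,0.6],[[0,-4,0],0,0.6],[[0,-4,0],0,0.6],[[0,-4,0],0,0.6],[[0,-4,0],0,0.6],[[0,0,0],0,0.6]]'

```text
time: 33.2
position: [0.5494, -0.2436, 0.2773]
tool_rot: [0.994, -0.106, 0.009, -0.015]
ft_force: [-0.1, 0.2, -0.3]
grip_width: 0.0348
```

```bash
python3 go.py; python3 - <<'E'
from h import *
from go import T
c=cal("side"); d=cal("scene")
crop(c,(295,170,375,260),6,"f1.png");crop(d,(270,160,323,245),6,"f2.png")
crop(d,(265,165,385,245),6,"f3.png")
x=cv2.imread("pics/f1.png");y=cv2.imread("pics/f3.png"); y=cv2.resize(y,None,fx=.44,fy=.44)
# main: side crop left, scene crop right full-scale trimmed
y=cv2.imread("pics/f3.png")[:,:320]
h=540; y=cv2.copyMakeBorder(y,0,h-y.shape[0],0,0,cv2.BORDER_CONSTANT)
out=np.hstack([x,y]); 
# predicted squared plate outlines + weight outline at nominal
def dots(cam,off,ox,P,col):
    for u in (proj(cam,[T(p) for p in P])-off)*6: cv2.circle(out,(int(u[0])+ox,int(u[1])),2,col,-1)
S=[(x0,y0,42) for x0 in(0,90) for y0 in(0,-120)]; Wt=[(x0,y0,60) for x0 in(20,70) for y0 in(-25,-95)]
dots(c,[295,170],0,S,(0,0,255));dots(c,[295,170],0,Wt,(0,255,0))
dots(d,[265,165],480,S,(0,0,255));dots(d,[265,165],480,Wt,(0,255,0))
cv2.imwrite("pics/final.png",out); print(out.shape)
E
```

```text
t 33.2 tip tray [  95.4 -293.2  255.3] jaw 0.3 F tray [-0.1  0.2 -0.3] w 0.034838762752553896
toolz tray [ 0.0137  0.0316 -0.9994]
(540, 800, 3)
```

View pics/final.png

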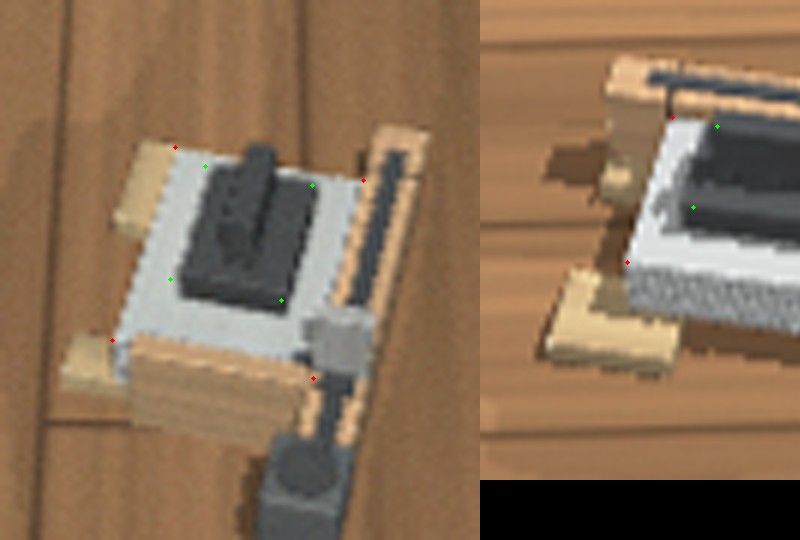

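```bash
python3 -c "
from rig import robot
print(robot.hand_in())"
```

```text
the job is handed in; nothing more can be done
None
```

I finished the job in the order asked and handed it in at about 33 s. The hand-in reports no verdict.

- **Stack:** I pushed it alternately against the side fence and the end fence. The final pushes met firm resistance, peaking at about 21 N on the side fence and 35 N on the end fence. The wrist and final pictures show it square, flush to both fences and ending at the black line. That is only as good as the cameras can show, about 2 mm per pixel.
- **Gauge:** I drew it out to about 0.120 m, worked out from the finger position. The force there was 6–7 N, against the 7 N stated, and I held it about 1.6 s. The tongue was mostly hidden by the gripper, so being level rests mainly on that geometry. After I let go, the picture shows it fully home.
- **Weight:** It lies flat and parallel on the stack, with the handle upright. The two cameras disagree slightly, but put it within roughly 3–4 mm of the middle. I did not nudge it, to avoid disturbing the stack.
- **Bystanders:** I kept the arm clear of the carton, tape roll and jar, but did not take a last picture of them.
- **Tool lean:** The tool picked up a slight lean of up to about 4° during moves and pushes. I reduced it before the last side-fence push. During the last end-fence push it was about 1.5°, with the finger stopping at the same place as in an earlier upright push.

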